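Load the pigment cases into the free-running roller lane

ROBOT

A 6-joint arm with a two-finger parallel gripper is mounted at the origin on the work surface. World frame = base frame: x ahead of the robot, y to its left, z up, the work surface at z = 0. Lengths are in m, angles in rad, forces in N, time in s.
With the tool pointing down it reaches from about 0.25 to 0.775 m from the base axis. Payload 4 kg.
Tool frame: the origin (TCP) lies at the very end of the fingers, on their centre line; the grasp point (between the pads) lies 19 mm behind it; x points along the fingers, y is the direction in which the jaws open and shut, and the axes are right-handed (so a half turn about x gives the same grasp; the last joint's range is limited). The gripper opens to 94 mm and grips with 3 to 60 N. Pads are 16 mm wide; open, the fingers measure 119 mm over their backs; the gripper's body (75 mm by 177 mm) begins 78 mm behind the grasp point.
Start: joints at [1.083, 0.087, 1.371, -0, 1.684, -0.103], TCP at [0.206, 0.51, 0.206] pointing down, gripper open.
Joint ranges: [-3.1, 3.1], [-0.76, 2.03], [0.27, 2.55], [-1.08, 4.22], [0.17, 2.65], [-2.57, 2.57]. Speed limits (rad/s): [2.79, 2.79, 3.14, 3.14, 3.14, 3.14].

INTERFACE

Orientations are given as [roll, pitch, yaw] about the fixed x, y, z axes, in that order (R = Rz(yaw) Ry(pitch) Rx(roll)).
In Python, from bench import robot gives the robot as it stands.
- The arm moves only by the tool carry_out, never from a script. Its argument "targets" is a list of rows, each a list of 5 numbers: the closure, from 0 (fully open) to 1 (shut), then the shift along the tool's x, y, z in cm, then the turn about the tool's x in degrees. In form: [[fingers, tx, ty, tz, turn], ...]. A call has 1 to 20 rows; each row shifts and turns the commanded pose from where the row before left it, along the tool's axes as they then stand; what a row does not reach is not made up. A row lasts 1/10 s, in which the tool goes at most 50 mm and 8.59 degrees, less where a joint would pass 70% of its speed; a pose out of reach is approached as far as the arm can. A call is refused whole if a number of a shift passes 5 or a number of a turn 8.59, either way. A call with a gripper value outside its range is refused whole. The fingers move at their own pace and stop on an object; the grip force is fixed at half the most. Time passes only in rows, so rows that do not move let the fingers close. It gives the time, the measured TCP pose, the force and the opening at its end, in the units of the state.
- robot.get_obs(): the state, without advancing time (a new reading comes with each control period).
- robot.snapshot(name): name is "scene" or "top"; returns a dict with "image" (400x640x3 uint8, red, green, blue), "camera_matrix" (3x3 intrinsics, pixels), "pose" (4x4, takes a point from camera to world coordinates). Camera axes: x right, y up, looking along -z (the intrinsics and any distortion apply to the point x, -y, -z); pixel columns grow to the right and rows downward; lengths in m; the calibration is good to about 2 mm. A picture is of the moment at which its call begins. There is no depth.
- robot.close_job(): hands the job in, once; it reports no verdict.
The state is a dict: "time": time; "joint_positions": joint angles; "qvel": joint speeds; "joint_torque": joint torques, N m; "tool_pos": TCP position; "ee_rot": TCP orientation; "wrist_force": force on the tool from outside, world axes, zero at the start; "wrist_torque": the same for the moment, N m; "width": finger opening in m.
Only numpy, scipy, OpenCV 4.12 (cv2) and the standard library are available. Lean on these libraries where they do the work, as an engineer would, in place of code of your own. Each camera call takes 0.05 s, during which the arm holds its last target. There are 200 camera calls.

TASK

The sloped two-lane roller rack on the bench has one lane whose rollers run freely and one whose rollers are gummed up with dried glue; they look alike, so feel which is which. Load both pigment cases into the free-running lane through its open upper end, the red-lidded one first and then the blue: set each down flat on the rollers, not dropped, and let it go so that it rolls down, the red one fully home against the stop and the blue one up against the red. Do not hit the lamp bar above the rack, and leave the jar, the tin and the sanding block where they are.

Things in the scene. Friction and masses are not known exactly. Their poses are not given: they have to be found in the camera images.
- lanes: fixed two-lane roller deck, falling 22 degrees towards the robot. Origin midway between the lanes at the lower stop's face, in the plane of the roller tops, 55 mm above the bench; x up the slope, y to the left lane, z square to the rollers. Lane centre lines at y = +45 and -45 mm; 12 grey rollers a lane, 16 mm thick, 27 mm apart, x = 10 to 310 mm, tops at z = 0
- left_load (a point): loading point of the left lane: in the plane of the roller tops on its centre line, 250 mm up from the stop; a case set down centred here lies clear of the wires. Axes as the deck's. If this lane is the free one, a case let go rolls down at 0.1 to 0.2 m/s; if gummed, it stays, and a held case touching the rollers drags when moved down the slope. Which lane is free changes
- right_load (a point): loading point of the right lane, likewise (on its centre line, in the plane of the roller tops, 250 mm up from the stop). On the free lane a held case that touches the rollers moves along with almost no resistance. Aluminium side guides (4 mm thick; keep fingertips above them) rise 5 mm above the roller tops in both lanes: 56 mm apart from the stop up to 180 mm, then flaring to 76 mm apart at the open upper end at 310 mm
- guard_end (a point): upper end of the wire guard, midway between the lanes, 190 mm up the slope from the stop, 67 mm above the roller tops. From here down to the stop, wires 60 mm (underside) to 69 mm (highest) above the rollers cover both lanes, so cases go in only above it and then roll beneath the wires
- stop (a point): top edge of the stop's face, midway between the two lanes' black stop blocks, which stand across the lower ends, 28 mm high above the roller tops; axes as the deck's
- lamp: lamp bar fixed across the rack over its open upper end: 290 mm long (y), 24 mm deep (x), 22 mm high, on 12 mm posts at y = +-140 mm; origin at the bar's centre, 283 mm above the bench, 252 mm level distance up the rack from the stop; z up. In the way of a tool coming straight down; a tool square to the rollers passes below and in front of it
- red_case: loose closed case of retouching pigments, white below with a red lid, 70 mm long (its x) x 46 mm wide (its y) x 50 mm high (its z), 0.2 to 0.5 kg, smooth flat underside; origin at the centre of its underside. It stands upright on the bench, and either end may go first
- blue_case: loose closed case of retouching pigments, white below with a blue lid, 70 mm long (its x) x 46 mm wide (its y) x 50 mm high (its z), 0.2 to 0.5 kg, smooth flat underside; origin at the centre of its underside. It stands upright on the bench, and either end may go first
- jar: closed jar standing on the bench, 56 mm across, 85 mm high, black lid; origin at the centre of its underside. Leave it alone
- tin: tin standing on the bench, 64 mm across, 70 mm high; origin at the centre of its underside. Leave it alone
- block: cork sanding block lying on the bench, 60 x 35 x 25 mm; origin at the centre of its underside. Leave it alone

How it is judged:
By the outcome, as a careful person would: the job done as asked, in the order asked, and still so for the second after the job is handed in, with the robot touching nothing.
It also fails if it takes over 72 s, if anything falls off the work surface, if the arm or the gripper's body presses on something with over 40 N, if the wrist force passes 120 N, or if a joint passes its speed limit or range.

## Working session

There is one attempt and no reset: what is moved stays moved. The work goes in short steps, Python scripts to look and compute and a tool call to move; the robot and the scene stay as the last step left them, time stands still between calls to the robot, and variables do not carry over. Pictures are saved under pics/ and viewed, about 8 in all and at most 12, crops included, and the job is handed in when it is done.

Besides the shell and the picture viewer there is one more tool, called after "Request:" in YAML: its name, and indented under it one key for each argument. carry_out: Moves the arm, as the interface text tells. Its arguments: {"type":"object","properties":{"targets":{"type":"array","items":{"type":"array","items":{"type":"number"}}}},"required":["targets"]}

```bash
mkdir -p pics; ls; python3 - <<'E'
from bench import robot
import cv2,numpy as np
print(robot.get_obs())
for n in("scene","top"):
    s=robot.snapshot(n); cv2.imwrite(f"pics/{n}0.png",s["image"][:,:,::-1]); print(n,s["camera_matrix"].tolist(),s["pose"].round(4).tolist(),[k for k in s])
E
```

```text
pics
{'time': 0.0, 'joint_positions': array([ 1.08286766e+00,  8.79674876e-02,  1.37224087e+00, -1.18934617e-05,
        1.68360646e+00, -1.03128591e-01]), 'qvel': array([-0.00103875, -0.00111874,  0.00074442,  0.0001748 ,  0.00142234,
        0.00069433]), 'joint_torque': array([-1.79577869e-04, -3.40177310e+01, -3.02425039e+01,  7.19224149e-02,
        3.29249678e-02, -1.76802346e-04]), 'tool_pos': array([0.20621927, 0.50928311, 0.20430416]), 'ee_rot': array([-1.66860544,  1.56857414, -2.05340684]), 'wrist_force': array([ 0.20936552, -0.20930308, -0.38950678]), 'wrist_torque': array([ 0.0001075 ,  0.01626454, -0.03067283]), 'width': 0.09394014147568452}
scene [[435.8607845545143, 0.0, 319.5825935640035], [0.0, 435.8607845545143, 198.03997508485722], [0.0, 0.0, 1.0]] [[0.4311, -0.7719, 0.4672, 1.0601], [0.9022, 0.3777, -0.2085, -0.3585], [-0.0155, 0.5114, 0.8592, 1.1647], [0.0, 0.0, 0.0, 1.0]] ['image', 'camera_matrix', 'pose']
top [[363.95473830093607, 0.0, 314.6725298417472], [0.0, 363.95473830093607, 202.2198910830417], [0.0, 0.0, 1.0]] [[0.022, 0.9963, -0.0833, 0.4567], [-0.9997, 0.0223, 0.0028, -0.1254], [0.0046, 0.0832, 0.9965, 1.146], [0.0, 0.0, 0.0, 1.0]] ['image', 'camera_matrix', 'pose']
```

View pics/scene0.png

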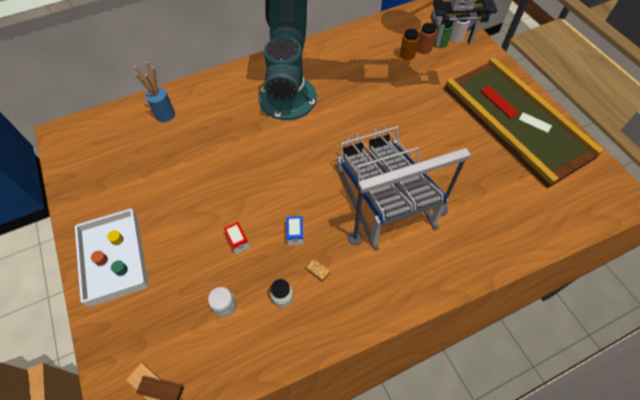

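View pics/top0.png

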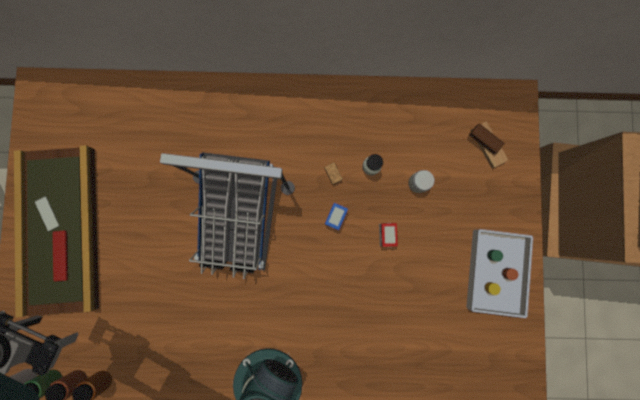

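The scene view shows the red case at (236,237), the blue at (294,230) and the rack at about (395,180). In the top view red is at (390,235), blue at (337,216), and the rack spans about (200–275, 155–275) with the lamp bar from (162,160) to (280,172). Next I'll mask the cases and enlarge the rack.

```bash
cat > h.py <<'E'
import numpy as np,cv2
def ray(s,u,v):
    K=s["camera_matrix"];P=s["pose"]
    d=np.array([(u-K[0,2])/K[0,0],-(v-K[1,2])/K[1,1],-1.])
    return P[:3,3],P[:3,:3]@d
def onplane(s,u,v,z):
    o,d=ray(s,u,v); return o+d*(z-o[2])/d[2]
def tri(obs):
    A=np.zeros((3,3));b=np.zeros(3)
    for s,u,v in obs:
        o,d=ray(s,u,v);d=d/np.linalg.norm(d);M=np.eye(3)-np.outer(d,d);A+=M;b+=M@o
    return np.linalg.solve(A,b)
def proj(s,p):
    P=s["pose"];c=P[:3,:3].T@(np.asarray(p)-P[:3,3]);K=s["camera_matrix"]
    return K[0,0]*c[0]/-c[2]+K[0,2],K[1,1]*-c[1]/-c[2]+K[1,2]
E
python3 - <<'E'
from bench import robot
from h import *
S={n:robot.snapshot(n) for n in("scene","top")}
import pickle;pickle.dump(S,open("S0.pkl","wb"))
roi={"scene":{"red":(215,215,260,260),"blue":(275,205,315,255)},"top":{"red":(370,215,410,255),"blue":(315,195,360,240)}}
for n,s in S.items():
    im=s["image"];h=cv2.cvtColor(im,cv2.COLOR_RGB2HSV)
    for c,(a,b,e,f) in roi[n].items():
        H,Sa,V=[x.astype(int) for x in cv2.split(h[b:f,a:e])]
        m=((H<6)|(H>174))&(Sa>170) if c=="red" else (H>100)&(H<130)&(Sa>120)
        cn,_=cv2.findContours(m.astype(np.uint8),cv2.RETR_EXTERNAL,cv2.CHAIN_APPROX_NONE)
        k=max(cn,key=cv2.contourArea)[:,0]+[a,b]
        w=np.array([onplane(s,u,v,.05)[:2] for u,v in k],np.float32)
        print(n,c,len(k),cv2.minAreaRect(w),k.min(0),k.max(0))
t=S["top"]["image"][135:290,150:305];t=cv2.resize(t,None,fx=3.8,fy=3.8,interpolation=3)
q=S["scene"]["image"][115:255,325:480]
cv2.imwrite("pics/t1.png",t[:,:,::-1]);cv2.imwrite("pics/s1.png",cv2.resize(q,None,fx=4,fy=4,interpolation=3)[:,:,::-1])
E
```

```text
scene red 62 ((0.4574664831161499, -0.35680556297302246), (0.07014119625091553, 0.04489115625619888), 2.803924798965454) [225 223] [246 247]
scene blue 70 ((0.5098788738250732, -0.19606180489063263), (0.04455425590276718, 0.07123915106058121), 69.57849884033203) [286 216] [302 239]
top red 126 ((0.45617130398750305, -0.3547724187374115), (0.06879465281963348, 0.04525160789489746), 1.248698353767395) [382 223] [397 246]
top blue 63 ((0.5076720714569092, -0.19335868954658508), (0.043516431003808975, 0.06776627153158188), 67.73802185058594) [326 204] [346 228]
```

View pics/t1.png

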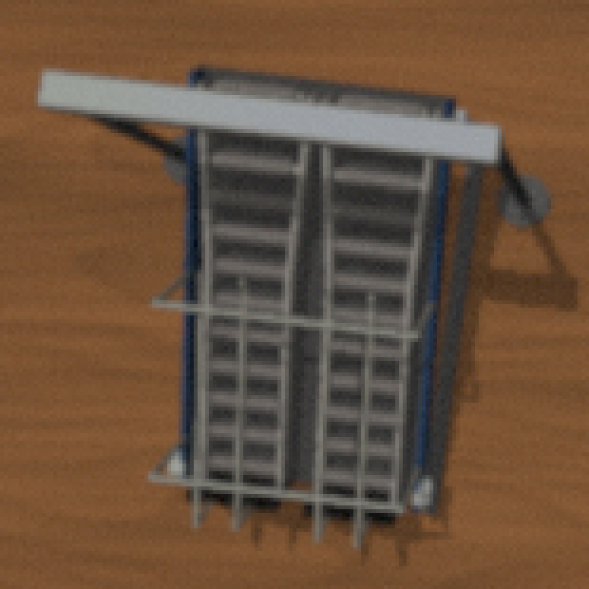

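View pics/s1.png

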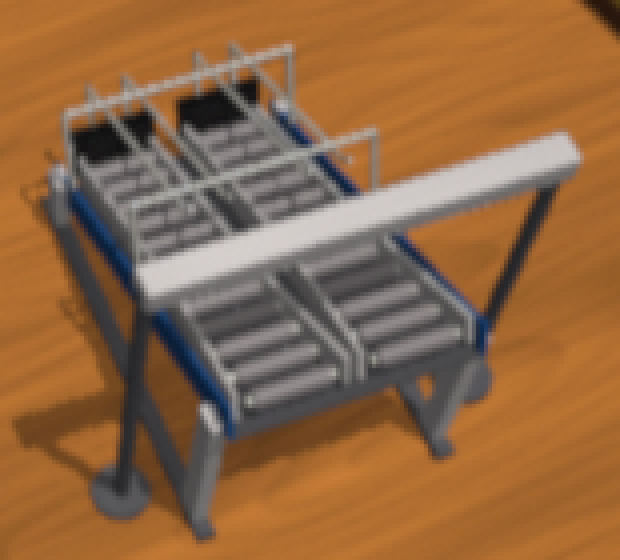

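```bash
cat > rack.py <<'E'
from h import *
c,s_=np.cos(np.radians(22)),np.sin(np.radians(22))
def deckR(yaw):
    l=np.array([np.cos(yaw),np.sin(yaw),0]);y=np.array([-l[1],l[0],0])
    return np.stack([l*c+[0,0,s_],y,-l*s_+[0,0,c]],1)
def D(q,p): return np.array([q[0],q[1],.055])+deckR(q[2])@np.asarray(p,float)
def L(q,p): # lamp frame
    l=np.array([np.cos(q[2]),np.sin(q[2]),0]);y=np.array([-l[1],l[0],0])
    return np.array([q[0],q[1],.283])+.252*l+l*p[0]+y*p[1]+np.array([0,0,p[2]])
E
python3 - <<'E'
from rack import *
import pickle;S=pickle.load(open("S0.pkl","rb"));T,C=S["top"],S["scene"]
t=lambda a,b:(T,a/3.8+150-.37,b/3.8+135-.37); q_=lambda a,b:(C,a/4+325-.37,b/4+115-.37)
g=tri([t(286,319),q_(254.5,170)]);l=tri([t(269,115),q_(358,217)]);print("guard",g,"lamp",l)
a=onplane(*t(40,86),.29);b=onplane(*t(499,143),.29);print("lampyaw",np.linalg.norm(a-b),np.degrees(np.arctan2(*(a-b)[[1,0]]))-90)
from scipy.optimize import least_squares
obs=[(D,(.19,0,.067),t(286,319)),(D,(.19,0,.067),q_(254.5,170)),(L,(0,0,.003),t(269,115)),(L,(0,0,0),q_(358,217)),
 (L,(0,.145,.005),t(40,86)),(L,(0,-.145,.005),t(499,143)),
 (L,(.012,.145,.011),t(42,70)),(L,(.012,-.145,.011),t(500,126)),(L,(.012,-.145,.011),q_(137,268)) ]
f=lambda q:np.concatenate([np.array(proj(o[0],F(q,p)))-o[1:] for F,p,o in obs[:8]])
r=least_squares(f,[.4,.1,0]);q=r.x;print(q,np.degrees(q[2]),r.fun.round(1))
np.save("q.npy",q)
pts=[D(q,(x,y*sg,.005 if x else .028)) for x,y in((0,.017),(0,.073),(.18,.017),(.18,.073),(.31,.007),(.31,.083)) for sg in(1,-1)]
pts+=[D(q,(.19,0,.067))]+[L(q,(x,y,z)) for x in(-.012,.012) for y in(-.145,.145) for z in(-.011,.011)]
for s,n,(u0,v0,w,h,k) in((T,"t",(150,135,155,155,3.8)),(C,"s",(325,115,155,140,4))):
    im=cv2.resize(s["image"][v0:v0+h,u0:u0+w],None,fx=k,fy=k,interpolation=3)[:,:,::-1].copy()
    for p in pts:
        u,v=proj(s,p);cv2.circle(im,(int((u-u0+.5)*k),int((v-v0+.5)*k)),4,(0,255,255),-1)
    cv2.imwrite(f"pics/o{n}.png",im)
a=cv2.imread("pics/ot.png");b=cv2.imread("pics/os.png");H=560
cv2.imwrite("pics/o.png",cv2.resize(np.hstack([a[:H],b[:H]]),(800,370),interpolation=cv2.INTER_AREA))
E
```

```text
guard [0.48865305 0.10911205 0.17914011] lamp [0.61151831 0.09646044 0.29053101]
lampyaw 0.2898699086515722 -5.846348159130855
[ 0.35637751  0.12147824 -0.09429635] -5.402782657913112 [ 0.2 -7.   3.1  3.1  0.5  2.4 -0.3  0.1  0.3  2.8  0.2  1.9 -0.5  1.6
  0.4  1. ]
```

View pics/o.png

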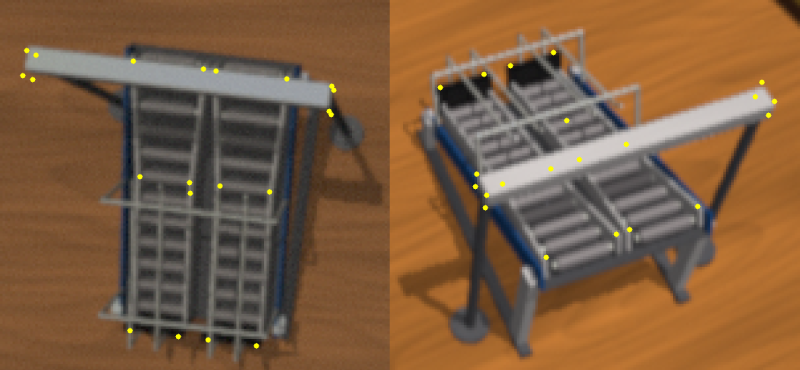

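The guard crossbar sits below the wires' upper ends, so it isn't guard_end. I'll refit without it, using the top rollers as well, and check with roller lines.

```bash
python3 - <<'E'
from rack import *
import pickle;S=pickle.load(open("S0.pkl","rb"));T,C=S["top"],S["scene"]
t=lambda a,b:(T,a/3.8+150-.37,b/3.8+135-.37); q_=lambda a,b:(C,a/4+325-.37,b/4+115-.37)
from scipy.optimize import least_squares
obs=[(L,(0,.145,.005),t(40,86)),(L,(0,-.145,.005),t(499,143)),(L,(0,0,0),q_(358,217)),
 (D,(.307,0,0),q_(354,366)),(D,(.307,0,0),q_(354,366)),(D,(.19,0,.067),t(302,284))]
f=lambda q:np.concatenate([np.array(proj(o[0],F(q,p)))-o[1:] for F,p,o in obs])
r=least_squares(f,[.4,.1,0]);q=r.x;print(q,np.degrees(q[2]),r.fun.round(1))
np.save("q.npy",q)
for s,n,(u0,v0,w,h,k) in((T,"t",(190,150,95,130,4.2)),(C,"s",(340,125,110,100,3.6))):
    k=5
    im=cv2.resize(s["image"][v0:v0+h,u0:u0+w],None,fx=k,fy=k,interpolation=3)[:,:,::-1].copy()
    P=lambda p:tuple(int(round((a-b+.5)*k)) for a,b in zip(proj(s,p),(u0,v0)))
    for sg in(1,-1):
        for i in range(12):
            w=.028; cv2.line(im,P(D(q,(.01+.027*i,sg*.045-w,0))),P(D(q,(.01+.027*i,sg*.045+w,0))),(0,255,255),1)
        for e in(1,-1): cv2.polylines(im,[np.array([P(D(q,(x,sg*.045+e*y,.005))) for x,y in((0,.028),(.18,.028),(.31,.038))])],0,(0,255,0),1)
        cv2.line(im,P(D(q,(0,sg*.045-.028,.028))),P(D(q,(0,sg*.045+.028,.028))),(255,0,255),1)
    cv2.circle(im,P(D(q,(.19,0,.067))),4,(0,0,255),-1)
    cv2.imwrite(f"pics/o{n}.png",im)
a=cv2.imread("pics/ot.png");b=cv2.imread("pics/os.png")
m=np.zeros((600,800,3),np.uint8);a=cv2.resize(a,None,fx=.75,fy=.75);b=cv2.resize(b,None,fx=.8,fy=.8)
m[:a.shape[0],:a.shape[1]]=a;m[:b.shape[0],360:360+b.shape[1]]=b
cv2.imwrite("pics/o2.png",m[:500])
E
```

```text
[ 0.36216609  0.11759183 -0.08642107] -4.951562312254076 [ 1.1  0.9  1.2 -1.   0.3  2.2 -0.4 -1.1 -0.4 -1.1 -2.9 -0. ]
```

View pics/o2.png

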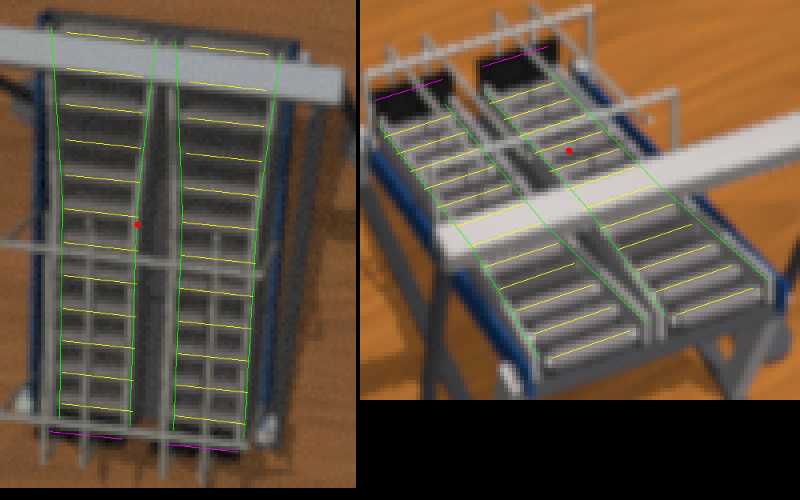

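The roller and guide lines now match both views to a few mm. The commands can't pitch the tool directly, so I'll check the kinematics and work out moves in tool axes.

```bash
cat > st.py <<'E'
from bench import robot
from rack import *
from scipy.spatial.transform import Rotation as Ro
q=np.load("q.npy")
def st(show=True):
    o=robot.get_obs();R=Ro.from_euler("xyz",o["ee_rot"]).as_matrix();p=o["tool_pos"]
    if show:
        dk=deckR(q[2]);d=dk.T@(p-[q[0],q[1],.055]);td=dk.T@R
        print("t",round(o["time"],2),"p",p.round(4),"w",round(o["width"],4),"F",o["wrist_force"].round(1),"j",o["joint_positions"].round(2))
        print("deck tcp mm",(d*1000).round(1),"toolx world",R[:,0].round(3),"tooly",R[:,1].round(3))
        print("F deck",(dk.T@o["wrist_force"]).round(1),"tooly yaw deg",round(np.degrees(np.arctan2(R[1,1],R[0,1])),1))
    return p,R
def go(target,yawy=None):
    p,R=st();d=R.T@(np.asarray(target)-p)*100;print("shift cm",d.round(2),end=" ")
    if yawy is not None:
        y=np.array([np.cos(np.radians(yawy)),np.sin(np.radians(yawy)),0]);y=R.T@y
        a=np.degrees(np.arctan2(y[2],y[1]));print("turn",round((a+90)%180-90,2),end="")
    print(" rows>=",round(np.linalg.norm(d)/5,1))
E
python3 - <<'E'
from st import *
go([.206,.51,.42]); go([.55,-.05,.42],85)
E
```

```text
t 0.2 p [0.2063 0.5095 0.2047] w 0.0942 F [ 0.6  0.6 -0.6] j [ 1.08  0.09  1.37  0.    1.68 -0.1 ]
deck tcp mm [-119.2  377.   209.7] toolx world [-0.001 -0.001 -1.   ] tooly [ 0.375  0.927 -0.001]
F deck [ 0.2  0.6 -0.7] tooly yaw deg 68.0
shift cm [-2.153e+01  1.000e-02 -5.000e-02]  rows>= 4.3
t 0.2 p [0.2063 0.5095 0.2047] w 0.0942 F [ 0.6  0.6 -0.6] j [ 1.08  0.09  1.37  0.    1.68 -0.1 ]
deck tcp mm [-119.2  377.   209.7] toolx world [-0.001 -0.001 -1.   ] tooly [ 0.375  0.927 -0.001]
F deck [ 0.2  0.6 -0.7] tooly yaw deg 68.0
shift cm [-21.48 -38.98  52.85] turn -17.05 rows>= 13.8
```

Request:
carry_out:
  targets:
    - [0,-5,0,0,0]
    - [0,-5,0,0,0]
    - [0,-5,0,0,0]
    - [0,-5,-2,2,0]
    - [0,-1.5,-2.8,3.8,0]
    - [0,0,-2.8,3.8,0]
    - [0,0,-2.8,3.8,0]
    - [0,0,-2.8,3.8,0]
    - [0,0,-2.8,3.8,0]
    - [0,0,-2.8,3.8,0]
    - [0,0,-2.8,3.8,0]
    - [0,0,-2.8,3.8,0]
    - [0,0,-2.8,3.8,0]
    - [0,0,-2.8,3.8,0]
    - [0,0,-2.8,3.8,0]
    - [0,0,-2.8,3.8,0]
    - [0,0,-2.8,3.8,0]
    - [0,0,-2.8,3.8,0]
    - [0,0,0,0,0]

```text
time: 2.1
tool_pos: [0.5642, -0.0808, 0.4096]
ee_rot: [-2.783, 1.565, 3.109]
wrist_force: [-1.1, 0.4, -0.0]
width: 0.0942
```

```bash
python3 -c "
from st import *
go([.75,-.066,.42],85)"
```

```text
t 2.1 p [ 0.5642 -0.0808  0.4096] w 0.0942 F [-1.1  0.4 -0. ] j [-0.24  0.2   0.84 -0.    2.11 -1.42]
deck tcp mm [ 335.4 -180.2  247. ] toolx world [-0.006  0.    -1.   ] tooly [ 0.382  0.924 -0.002]
F deck [-1.1  0.3  0.4] tooly yaw deg 67.6
shift cm [-1.15  8.46 16.6 ] turn -17.43 rows>= 3.7
```

Request:
carry_out:
  targets:
    - [0,0,0,0,-6]
    - [0,0,0,0,-6]
    - [0,0,0,0,-5.4]
    - [0,0,3,2,0]
    - [0,0,3,2,0]
    - [0,0,3,2,0]
    - [0,0,0,4,0]
    - [0,0,0,4,0]
    - [0,0,0,4,0]
    - [0,0,0,4,0]
    - [0,0,0,4,0]
    - [0,0,0,4,0]
    - [0,0,0,0,0]

```text
time: 3.4
tool_pos: [0.7843, -0.0095, 0.3476]
ee_rot: [0.084, 1.496, 0.003]
wrist_force: [0.2, -0.9, -0.1]
width: 0.0941
```

```bash
python3 -c "
from st import *
st()"
```

```text
t 3.4 p [ 0.7843 -0.0095  0.3476] w 0.0941 F [ 0.2 -0.9 -0.1] j [-0.09  0.69  0.28  0.01  2.1  -1.57]
deck tcp mm [509.7 -90.2 109.7] toolx world [ 0.075  0.    -0.997] tooly [0.081 0.997 0.006]
F deck [ 0.2 -0.8 -0.2] tooly yaw deg 85.4
```

Request:
carry_out:
  targets:
    - [0,-3,0,-3,0]
    - [0,-3,0,-3,0]
    - [0,0,0,-3,0]
    - [0,0,0,0,0]

```text
time: 3.8
tool_pos: [0.6847, -0.0012, 0.4083]
ee_rot: [0.077, 1.488, -0.003]
wrist_force: [0.6, -0.8, 0.2]
width: 0.0935
```

```bash
python3 -c "
from st import *
st()"
```

```text
t 3.8 p [ 0.6847 -0.0012  0.4083] w 0.0935 F [ 0.6 -0.8  0.2] j [-0.09  0.42  0.56  0.01  2.08 -1.57]
deck tcp mm [439.8 -90.5 203.4] toolx world [ 0.082 -0.    -0.997] tooly [0.08  0.997 0.006]
F deck [ 0.7 -0.7 -0. ] tooly yaw deg 85.4
```

```bash
python3 -c "
from st import *
go([.4568,-.3558,.13],92)"
```

```text
t 3.8 p [ 0.6847 -0.0012  0.4083] w 0.0935 F [ 0.6 -0.8  0.2] j [-0.09  0.42  0.56  0.01  2.08 -1.57]
deck tcp mm [439.8 -90.5 203.4] toolx world [ 0.082 -0.    -0.997] tooly [0.08  0.997 0.006]
F deck [ 0.7 -0.7 -0. ] tooly yaw deg 85.4
shift cm [ 25.87 -37.34 -22.09] turn -6.58 rows>= 10.1
```

Request:
carry_out:
  targets:
    - [0,0,-4,-2,0]
    - [0,0,-4,-2,0]
    - [0,0,-4,-2,0]
    - [0,1,-4,-2,0]
    - [0,3,-3.5,-2,0]
    - [0,3.5,-3,-2,0]
    - [0,3.5,-3,-2,0]
    - [0,3.5,-3,-2,0]
    - [0,3.5,-3,-2,0]
    - [0,3.5,-3,-2,0]
    - [0,3.4,-2.8,-2.1,0]
    - [0,0,0,0,-3.3]
    - [0,0,0,0,-3.3]
    - [0,0,0,0,0]

```text
time: 5.2
tool_pos: [0.4612, -0.3561, 0.1378]
ee_rot: [-0.038, 1.489, -0.005]
wrist_force: [0.8, -0.2, 0.7]
width: 0.0944
```

```bash
python3 -c "
from st import *
go([.4568,-.3558,.016],92)"
```

```text
t 5.2 p [ 0.4612 -0.3561  0.1378] w 0.0944 F [ 0.8 -0.2  0.7] j [-0.79  0.13  1.46  0.06  1.49 -2.4 ]
deck tcp mm [ 160.4 -463.4   24.5] toolx world [ 0.082 -0.    -0.997] tooly [-0.033  0.999 -0.003]
F deck [ 1.  -0.1  0.3] tooly yaw deg 91.9
shift cm [12.1   0.09 -1.43] turn -0.07 rows>= 2.4
```

Request:
carry_out:
  targets:
    - [0,4,0,-0.5,0]
    - [0,4,0,-0.5,0]
    - [0,2.5,0,-0.3,0]
    - [0,1.5,0,0,0]
    - [0,0,0,0,0]
    - [1,0,0,0,0]
    - [1,0,0,0,0]
    - [1,0,0,0,0]
    - [1,0,0,0,0]
    - [1,0,0,0,0]
    - [1,0,0,0,0]

```text
time: 6.3
tool_pos: [0.4579, -0.3563, 0.0171]
ee_rot: [-0.044, 1.488, -0.01]
wrist_force: [0.9, -1.1, -1.0]
width: 0.0493
```

```bash
python3 -c "
from st import *
st()"
```

```text
t 6.3 p [ 0.4579 -0.3563  0.0171] w 0.0493 F [ 0.9 -1.1 -1. ] j [-0.79  0.22  1.61  0.06  1.26 -2.42]
deck tcp mm [ 112.1 -463.9  -86.2] toolx world [ 0.082 -0.001 -0.997] tooly [-0.034  0.999 -0.004]
F deck [ 0.5 -1.  -1.2] tooly yaw deg 91.9
```

Request:
carry_out:
  targets:
    - [1,0,0,0,0]
    - [1,0,0,0,0]
    - [1,-1,0,0,0]
    - [1,-3,0,0,0]
    - [1,-4,0,0,3.4]
    - [1,-4,0,0,3.4]
    - [1,-4,0,0,0]
    - [1,-4,0,0,0]
    - [1,-4,2,1,0]
    - [1,-4,2,1,0]
    - [1,-4,2.5,1.5,0]
    - [1,-3,3.5,1.5,0]
    - [1,-3,3.5,1.5,0]
    - [1,-3,3.5,1.5,0]
    - [1,-3,3.5,1.5,0]
    - [1,-2,4,1.5,0]
    - [1,-2,4,1.5,0]
    - [1,0,4,1.5,0]
    - [1,0,2.5,0,0]
    - [1,0,0,0,0]

```text
time: 8.3
tool_pos: [0.5873, -0.0156, 0.5082]
ee_rot: [0.093, 1.491, 0.014]
wrist_force: [0.4, -0.2, -2.6]
width: 0.0458
```

```bash
python3 -c "
from st import *
go([.62,.0,.5],85.05)"
```

```text
t 8.3 p [ 0.5873 -0.0156  0.5082] w 0.0458 F [ 0.4 -0.2 -2.6] j [-0.13  0.29  0.52  0.01  2.26 -1.61]
deck tcp mm [ 388.4 -113.3  331.8] toolx world [ 0.08   0.001 -0.997] tooly [0.078 0.997 0.007]
F deck [-0.6 -0.2 -2.6] tooly yaw deg 85.5
shift cm [1.08 1.8  3.06] turn 0.42 rows>= 0.7
```

Request:
carry_out:
  targets:
    - [1,0,1.2,3,0.4]
    - [1,0,0,4,0]
    - [1,0,0,4,0]
    - [1,0,0,4,0]
    - [1,0,0,4,0]
    - [1,0,0,4,0]
    - [1,0,0,4,0]
    - [1,0,0,4,0]
    - [1,0,0,0,0]

```text
time: 9.2
tool_pos: [0.774, -0.033, 0.4217]
ee_rot: [0.072, 1.369, -0.021]
wrist_force: [0.2, 0.7, -3.7]
width: 0.0456
```

```bash
python3 -c "
from st import *
st()"
```

```text
t 9.2 p [ 0.774  -0.033   0.4217] w 0.0456 F [ 0.2  0.7 -3.7] j [-0.13  0.6   0.28  0.02  2.06 -1.59]
deck tcp mm [ 529.9 -114.5  181.4] toolx world [ 0.201 -0.004 -0.98 ] tooly [0.092 0.996 0.015]
F deck [-1.2  0.8 -3.5] tooly yaw deg 84.7
```

Request:
carry_out:
  targets:
    - [1,-2,1,4,0]
    - [1,-2,1,4,0]
    - [1,-2,1,4,0]
    - [1,-2,0,4,0]
    - [1,-2,0,4,0]
    - [1,-2,0,4,0]
    - [1,0,0,0,0]

```text
time: 9.9
tool_pos: [0.815, -0.0201, 0.4691]
ee_rot: [0.069, 1.176, -0.024]
wrist_force: [-0.7, -1.1, -3.6]
width: 0.0461
```

```bash
python3 -c "
from st import *
st()"
```

```text
t 9.9 p [ 0.815  -0.0201  0.4691] w 0.0461 F [-0.7 -1.1 -3.6] j [-0.11  0.56  0.27  0.03  1.91 -1.57]
deck tcp mm [584.4 -98.1 210.5] toolx world [ 0.385 -0.009 -0.923] tooly [0.087 0.996 0.027]
F deck [-1.9 -1.1 -3.1] tooly yaw deg 85.0
```

Request:
carry_out:
  targets:
    - [1,-2,-1.5,4,0]
    - [1,-2,-1.5,4,0]
    - [1,0,0,0,0]

```text
time: 10.2
tool_pos: [0.8212, -0.0572, 0.4892]
ee_rot: [0.063, 1.116, -0.034]
wrist_force: [-0.7, 0.5, -2.6]
width: 0.0458
```

```bash
python3 -c "
from st import *
p,R=st()
print('deg',np.degrees(np.arctan2(R[0,0],-R[2,0])))
go(D(q,(.250,-.045,.30)),85.05)"
```

```text
t 10.2 p [ 0.8212 -0.0572  0.4892] w 0.0458 F [-0.7  0.5 -2.6] j [-0.16  0.55  0.27  0.06  1.87 -1.61]
deck tcp mm [ 600.7 -134.5  225.6] toolx world [ 0.439 -0.015 -0.898] tooly [0.09  0.996 0.028]
F deck [-1.7  0.5 -2.2] tooly yaw deg 84.8
deg 26.054250154105098
t 10.2 p [ 0.8212 -0.0572  0.4892] w 0.0458 F [-0.7  0.5 -2.6] j [-0.16  0.55  0.27  0.06  1.87 -1.61]
deck tcp mm [ 600.7 -134.5  225.6] toolx world [ 0.439 -0.015 -0.898] tooly [0.09  0.996 0.028]
F deck [-1.7  0.5 -2.2] tooly yaw deg 84.8
shift cm [ -9.68   8.63 -34.6 ] turn -0.91 rows>= 7.4
```

Request:
carry_out:
  targets:
    - [1,-2.2,1,-4,-0.9]
    - [1,-2.2,1,-4,0]
    - [1,-2.2,1,-4,0]
    - [1,-2.1,1.1,-4,0]
    - [1,-1,1.1,-4.3,0]
    - [1,0,1.1,-4.3,0]
    - [1,0,1.1,-4.3,0]
    - [1,0,1.1,-4.3,0]
    - [1,0,0,-1.4,0]
    - [1,0,0,0,0]

```text
time: 11.2
tool_pos: [0.4732, 0.0595, 0.426]
ee_rot: [0.052, 1.118, -0.024]
wrist_force: [0.9, 0.3, -3.1]
width: 0.0459
```

```bash
python3 -c "
from st import *
go(D(q,(.248,-.045,.05)),85.05)"
```

```text
t 11.2 p [0.4732 0.0595 0.426 ] w 0.0459 F [ 0.9  0.3 -3.1] j [ 0.02 -0.36  1.4  -0.02  1.66 -1.48]
deck tcp mm [246.2 -48.3 300.7] toolx world [ 0.438 -0.01  -0.899] tooly [0.07  0.997 0.023]
F deck [-0.3  0.4 -3.3] tooly yaw deg 86.0
shift cm [25.02 -0.35 -1.53] turn 0.26 rows>= 5.0
```

Request:
carry_out:
  targets:
    - [1,4,0,-0.3,0.5]
    - [1,4,0,-0.3,0]
    - [1,4,0,-0.3,0]
    - [1,4,0,-0.3,0]
    - [1,4,0,-0.2,0]
    - [1,3,0,-0.2,0]
    - [1,2,0,0,0]
    - [1,0,0,0,0]

```text
time: 12.0
tool_pos: [0.5695, 0.0568, 0.1889]
ee_rot: [0.059, 1.127, -0.027]
wrist_force: [0.1, 0.9, -3.1]
width: 0.0457
```

```bash
python3 - <<'E'
from st import *
p,R=st();print("tool in deck",(deckR(q[2]).T@R).round(3).tolist())
S={n:robot.snapshot(n) for n in("scene","top")}
k=cv2.resize(S["scene"]["image"][100:250,320:480],None,fx=2.5,fy=2.5,interpolation=3);m=cv2.resize(S["top"]["image"][140:290,190:350],None,fx=2.5,fy=2.5,interpolation=3)
cv2.imwrite("pics/p1.png",np.hstack([k,m])[:,:,::-1])
E
```

```text
t 12.0 p [0.5695 0.0568 0.1889] w 0.0457 F [ 0.1  0.9 -3.1] j [ 0.01 -0.18  1.73 -0.02  1.15 -1.47]
deck tcp mm [246.5 -42.6  44.8] toolx world [ 0.429 -0.012 -0.903] tooly [0.081 0.996 0.025]
F deck [-1.2  0.9 -2.9] tooly yaw deg 85.4
tool in deck [[0.059, 0.004, 0.998], [0.025, 1.0, -0.006], [-0.998, 0.026, 0.059]]
```

View pics/p1.png

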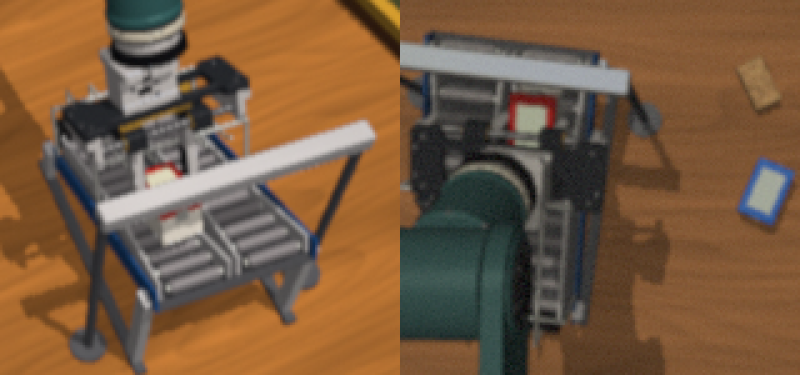

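The case hangs square over the right lane, below and clear of the lamp bar (case front at scene crop (180,230), top crop (532,115)). Now I'll lower it gently.

Request:
carry_out:
  targets:
    - [1,1,-0.2,0,0]
    - [1,1,0,0,0]
    - [1,0.3,0,0,0]
    - [1,0,0,0,0]

```text
time: 12.5
tool_pos: [0.5796, 0.0553, 0.172]
ee_rot: [0.06, 1.121, -0.025]
wrist_force: [-0.4, 1.3, -2.8]
width: 0.0457
```

Request:
carry_out:
  targets:
    - [1,0.2,0,0,0]
    - [1,0.1,0,0,0]
    - [1,0,0,0,0]

```text
time: 12.8
tool_pos: [0.5812, 0.0554, 0.1703]
ee_rot: [0.06, 1.119, -0.025]
wrist_force: [0.3, -0.2, -2.9]
width: 0.046
```

Request:
carry_out:
  targets:
    - [1,0.1,0,0,0]
    - [1,0.1,0,0,0]
    - [1,0,0,0,0]

```text
time: 13.1
tool_pos: [0.582, 0.0553, 0.1682]
ee_rot: [0.06, 1.12, -0.025]
wrist_force: [-0.5, 0.9, -2.8]
width: 0.0462
```

```bash
python3 -c "
from st import *
st()"
```

```text
t 13.1 p [0.582  0.0553 0.1682] w 0.0462 F [-0.5  0.9 -2.8] j [ 0.01 -0.15  1.75 -0.02  1.1  -1.48]
deck tcp mm [250.5 -43.1  20.9] toolx world [ 0.436 -0.011 -0.9  ] tooly [0.079 0.997 0.026]
F deck [-1.6  0.8 -2.4] tooly yaw deg 85.5
```

Request:
carry_out:
  targets:
    - [1,0.2,0,0,0]
    - [1,0.1,0,0,0]
    - [1,0,0,0,0]

```text
time: 13.4
tool_pos: [0.5837, 0.0553, 0.1662]
ee_rot: [0.059, 1.118, -0.026]
wrist_force: [-0.7, -0.6, -1.0]
width: 0.0457
```

Request:
carry_out:
  targets:
    - [1,0.1,0,0,0]
    - [1,0.1,0,0,0]
    - [1,0,0,0,0]

```text
time: 13.7
tool_pos: [0.5856, 0.0551, 0.1665]
ee_rot: [0.059, 1.115, -0.026]
wrist_force: [-3.1, 0.2, 4.3]
width: 0.046
```

```bash
python3 -c "
from st import *
st()"
```

```text
t 13.7 p [0.5856 0.0551 0.1665] w 0.046 F [-3.1  0.2  4.3] j [ 0.01 -0.15  1.75 -0.02  1.08 -1.48]
deck tcp mm [253.1 -43.   17.9] toolx world [ 0.44  -0.012 -0.898] tooly [0.079 0.997 0.026]
F deck [-1.3 -0.   5.2] tooly yaw deg 85.5
```

Request:
carry_out:
  targets:
    - [1,0,0,-0.3,0]
    - [1,0,0,-0.3,0]
    - [1,0,0,-0.3,0]
    - [1,0,0,-0.3,0]

```text
time: 14.1
tool_pos: [0.5752, 0.0561, 0.162]
ee_rot: [0.059, 1.113, -0.026]
wrist_force: [-3.0, -0.3, 7.6]
width: 0.0456
```

```bash
python3 -c "
from st import *
st()"
```

```text
t 14.1 p [0.5752 0.0561 0.162 ] w 0.0456 F [-3.  -0.3  7.6] j [ 0.01 -0.17  1.78 -0.02  1.08 -1.47]
deck tcp mm [241.8 -42.9  17.7] toolx world [ 0.442 -0.011 -0.897] tooly [0.079 0.997 0.026]
F deck [ 0.1 -0.5  8.2] tooly yaw deg 85.5
```

Request:
carry_out:
  targets:
    - [1,0,0,0.3,0]
    - [1,0,0,0.3,0]
    - [1,0,0,0.3,0]

```text
time: 14.4
tool_pos: [0.5824, 0.0554, 0.1651]
ee_rot: [0.059, 1.115, -0.026]
wrist_force: [-5.2, 0.3, 6.5]
width: 0.0459
```

```bash
python3 -c "
from st import *
st()"
```

```text
t 14.4 p [0.5824 0.0554 0.1651] w 0.0459 F [-5.2  0.3  6.5] j [ 0.01 -0.15  1.75 -0.02  1.08 -1.47]
deck tcp mm [249.7 -42.9  17.9] toolx world [ 0.44  -0.011 -0.898] tooly [0.079 0.997 0.026]
F deck [-2.4 -0.1  8. ] tooly yaw deg 85.5
```

Request:
carry_out:
  targets:
    - [1,0,0,-0.3,0]
    - [1,0,0,-0.3,0]

```text
time: 14.6
tool_pos: [0.5782, 0.0558, 0.1634]
ee_rot: [0.059, 1.112, -0.026]
wrist_force: [-2.4, 0.5, 7.8]
width: 0.0457
```

```bash
python3 -c "
from st import *
st()"
```

```text
t 14.6 p [0.5782 0.0558 0.1634] w 0.0457 F [-2.4  0.5  7.8] j [ 0.01 -0.16  1.77 -0.02  1.08 -1.47]
deck tcp mm [245.1 -42.9  17.8] toolx world [ 0.442 -0.012 -0.897] tooly [0.079 0.997 0.026]
F deck [0.6 0.3 8.2] tooly yaw deg 85.5
```

Drag is about 1.5 N under an 11 N normal load (0.14, well below tan 22° = 0.40), so this right lane feels free. I'll ease the pressure, then release.

Request:
carry_out:
  targets:
    - [1,-0.1,0,0,0]
    - [1,0,0,0,0]
    - [0.4,0,0,0,0]
    - [0.4,0,0,0,0]
    - [0.4,0,0,0,0]
    - [0.4,0,0,0,0]
    - [0.4,0,0,0,0]
    - [0.4,0,0,0,0]

```text
time: 15.4
tool_pos: [0.5757, 0.056, 0.1606]
ee_rot: [0.06, 1.12, -0.025]
wrist_force: [0.8, -0.2, 0.3]
width: 0.0562
```

```bash
python3 - <<'E'
from st import *
st()
s=robot.snapshot("scene")
cv2.imwrite("pics/p2.png",cv2.resize(s["image"][100:250,320:480],None,fx=3,fy=3,interpolation=3)[:,:,::-1])
E
```

```text
t 15.4 p [0.5757 0.056  0.1606] w 0.0562 F [ 0.8 -0.2  0.3] j [ 0.01 -0.16  1.77 -0.02  1.08 -1.47]
deck tcp mm [241.8 -43.   16.2] toolx world [ 0.436 -0.011 -0.9  ] tooly [0.079 0.997 0.026]
F deck [ 0.8 -0.2 -0. ] tooly yaw deg 85.5
```

View pics/p2.png

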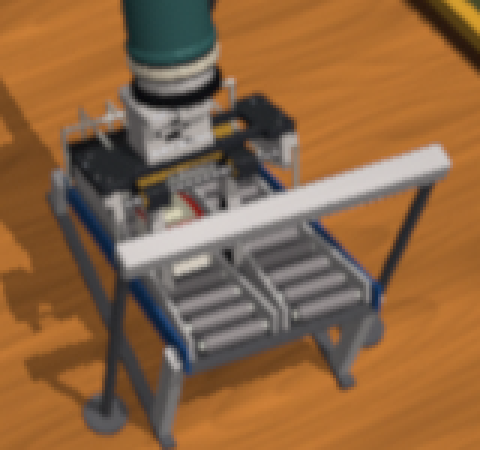

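The fingers have just let go and the case is still near the loading point. I'll wait a moment, lift away and look again.

Request:
carry_out:
  targets:
    - [0.3,0,0,0,0]
    - [0.3,0,0,0,0]
    - [0.3,0,0,0,0]
    - [0.3,0,0,0,0]
    - [0.3,0,0,0,0]

```text
time: 15.95
tool_pos: [0.5758, 0.056, 0.1609]
ee_rot: [0.06, 1.119, -0.025]
wrist_force: [0.3, -0.1, -0.1]
width: 0.0661
```

```bash
python3 - <<'E'
from st import *
st()
for n in("scene","top"):
    s=robot.snapshot(n);im=s["image"];h=cv2.cvtColor(im,cv2.COLOR_RGB2HSV);H,Sa,V=[x.astype(int) for x in cv2.split(h)]
    m=((H<6)|(H>174))&(Sa>150)
    a=np.zeros_like(m);(a[115:225,330:450] if n=="scene" else a[150:285,190:290]).__setitem__(slice(None),True)
    ys,xs=np.nonzero(m&a)
    if len(xs):
        u,v=xs.mean(),ys.mean();o,d=ray(s,u,v);R=deckR(q[2]);o2=R.T@(o-[q[0],q[1],.055]);d2=R.T@d
        print(n,len(xs),u,v,"deck",((o2+d2*(.05-o2[2])/d2[2])*1000).round(0), "range",xs.min(),xs.max(),ys.min(),ys.max())
    cv2.imwrite(f"pics/p3{n}.png",im[:,:,::-1])
E
```

```text
t 15.95 p [0.5758 0.056  0.1609] w 0.0661 F [ 0.3 -0.1 -0.1] j [ 0.01 -0.16  1.77 -0.02  1.08 -1.47]
deck tcp mm [241.9 -42.9  16.5] toolx world [ 0.436 -0.011 -0.9  ] tooly [0.079 0.997 0.026]
F deck [ 0.3 -0.1 -0.2] tooly yaw deg 85.5
top 55 248.1818181818182 239.61818181818182 deck [103. -59.  50.] range 246 250 228 249
```

Red has left the loading point and is rolling (top view shows red near deck x≈100 mm). I'll back out square to the rollers and go to blue.

Request:
carry_out:
  targets:
    - [0.2,-1,0,0,0]
    - [0.1,-3,0,0,0]
    - [0,-4,0,0,0]
    - [0,-4,0,0,0]
    - [0,-4,0,0,0]
    - [0,-4,0,0,0]
    - [0,0,0,0,0]

```text
time: 16.75
tool_pos: [0.489, 0.0584, 0.3504]
ee_rot: [0.061, 1.104, -0.024]
wrist_force: [0.9, 0.6, 0.2]
width: 0.0938
```

```bash
python3 -c "
from st import *
p,R=st();go(np.array([.517,-.1947,.019])-.11*R[:,0],85.05)"
```

```text
t 16.75 p [0.489  0.0584 0.3504] w 0.0938 F [0.9 0.6 0.2] j [ 0.02 -0.39  1.57 -0.02  1.49 -1.47]
deck tcp mm [232.5 -48.  224.7] toolx world [ 0.45  -0.011 -0.893] tooly [0.078 0.997 0.027]
F deck [ 0.9  0.6 -0.1] tooly yaw deg 85.5
t 16.75 p [0.489  0.0584 0.3504] w 0.0938 F [0.9 0.6 0.2] j [ 0.02 -0.39  1.57 -0.02  1.49 -1.47]
deck tcp mm [232.5 -48.  224.7] toolx world [ 0.45  -0.011 -0.893] tooly [0.078 0.997 0.027]
F deck [ 0.9  0.6 -0.1] tooly yaw deg 85.5
shift cm [ 20.13 -25.92 -10.31] turn -0.3 rows>= 6.9
```

Request:
carry_out:
  targets:
    - [0,0,-4.5,0,0]
    - [0,0,-4.5,0,0]
    - [0,0,-4.5,-1,0]
    - [0,2,-4.2,-1.5,0]
    - [0,3,-4.2,-1.5,0]
    - [0,3.5,-4,-2.2,0]
    - [0,4,0,-2,0]
    - [0,4,0,-2.1,0]
    - [0,3.6,0,0,0]
    - [0,0,0,0,0]

```text
time: 17.75
tool_pos: [0.4616, -0.1832, 0.1092]
ee_rot: [0.077, 1.129, -0.01]
wrist_force: [-0.9, 0.2, -0.1]
width: 0.0941
```

```bash
cat > look.py <<'E'
from st import *
def look(c,n="top"):
    s=robot.snapshot(n);H,Sa,V=[x.astype(int) for x in cv2.split(cv2.cvtColor(s["image"],cv2.COLOR_RGB2HSV))]
    m=(((H<6)|(H>174))&(Sa>150)) if c=="red" else (H>105)&(H<125)&(Sa>130)
    R=deckR(q[2]);o2=R.T@(s["pose"][:3,3]-[q[0],q[1],.055])
    ys,xs=np.nonzero(m);P=[]
    for u,v in zip(xs,ys):
        d=R.T@ray(s,u,v)[1];P.append(o2+d*(.05-o2[2])/d[2])
    P=np.array(P).reshape(-1,3)*1000;k=(P[:,0]>-20)&(P[:,0]<330)&(abs(P[:,1])<75)
    P=P[k];print(n,c,len(P),"min",P.min(0).round() if len(P) else 0,"max",P.max(0).round() if len(P) else 0);return s
E
python3 -c "
from look import *
look('red');look('red','scene')
p,R=st();go(np.array([.517,-.1947,.019]),85.05)"
```

```text
top red 84 min [ -2. -63.  50.] max [ 69. -15.  50.]
scene red 76 min [ 10. -65.  50.] max [ 78. -22.  50.]
t 17.85 p [ 0.4645 -0.1855  0.1161] w 0.0938 F [-0.5  0.5  1. ] j [-0.69 -0.3   1.97  0.3   1.12 -2.25]
deck tcp mm [ 141.7 -293.1    8.7] toolx world [ 0.435 -0.01  -0.9  ] tooly [0.079 0.997 0.027]
F deck [-0.1  0.5  1.1] tooly yaw deg 85.5
t 17.85 p [ 0.4645 -0.1855  0.1161] w 0.0938 F [-0.5  0.5  1. ] j [-0.69 -0.3   1.97  0.3   1.12 -2.25]
deck tcp mm [ 141.7 -293.1    8.7] toolx world [ 0.435 -0.01  -0.9  ] tooly [0.079 0.997 0.027]
F deck [-0.1  0.5  1.1] tooly yaw deg 85.5
shift cm [11.04 -0.77  0.56] turn -0.27 rows>= 2.2
```

Red is home: its lid spans x ≈ −2 to 69 mm in the right lane. Now grasping blue.

Request:
carry_out:
  targets:
    - [0,3,-0.8,0.5,0]
    - [0,4,0,0,0]
    - [0,2.5,0,0,0]
    - [0,1.5,0,0,0]
    - [0,0,0,0,0]
    - [1,0,0,0,0]
    - [1,0,0,0,0]
    - [1,0,0,0,0]
    - [1,0,0,0,0]
    - [1,0,0,0,0]
    - [1,0,0,0,0]
    - [1,0,0,0,0]
    - [1,0,0,0,0]
    - [1,0,0,0,0]

```text
time: 19.25
tool_pos: [0.5169, -0.1958, 0.0199]
ee_rot: [0.058, 1.118, -0.028]
wrist_force: [-1.4, -0.7, 3.6]
width: 0.051
```

```bash
python3 -c "
from look import *
p,R=st()
s=robot.snapshot('top');cv2.imwrite('pics/b1.png',cv2.resize(s['image'][150:270,270:430],None,fx=3.5,fy=3.5,interpolation=3)[:,:,::-1])"
```

```text
t 19.25 p [ 0.5169 -0.1958  0.0199] w 0.051 F [-1.4 -0.7  3.6] j [-0.62 -0.06  1.98  0.33  0.87 -2.28]
deck tcp mm [ 154.8 -298.9 -100.4] toolx world [ 0.437 -0.012 -0.899] tooly [0.079 0.997 0.025]
F deck [ 0.1 -0.8  3.8] tooly yaw deg 85.5
```

View pics/b1.png

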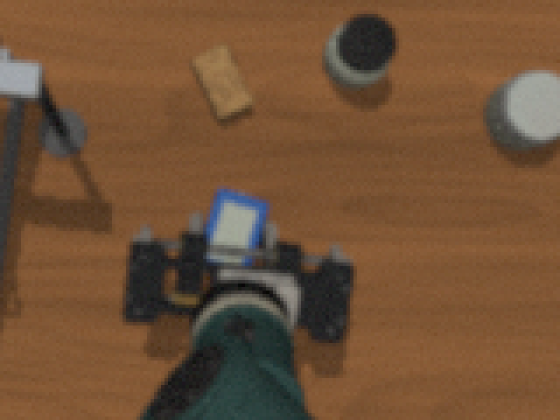

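Request:
carry_out:
  targets:
    - [1,0,0,0,0]
    - [1,0,0,0,0]
    - [1,0,0,0,0]
    - [1,0,0,0,0]
    - [1,0,0,0,0]
    - [1,0,0,0,0]

```text
time: 19.9
tool_pos: [0.5169, -0.1958, 0.0199]
ee_rot: [0.058, 1.118, -0.027]
wrist_force: [-1.7, -0.2, 5.8]
width: 0.0508
```

It's jammed at an angle: the opening is 51 mm and the case is still about 15° askew. I'll open, turn the jaws to match the case, grip, lift slightly, turn back, set down and re-grip.

Request:
carry_out:
  targets:
    - [0.2,0,0,0,0]
    - [0.2,0,0,0,0]
    - [0.2,0,0,0,0]
    - [0.2,0,0,0,5.5]
    - [0.2,0,0,0,5.5]
    - [0.2,0,0,0,5.5]
    - [0.2,0,0,0,0]
    - [1,0,0,0,0]
    - [1,0,0,0,0]
    - [1,0,0,0,0]
    - [1,0,0,0,0]
    - [1,0,0,0,0]
    - [1,0,0,0,0]

```text
time: 21.2
tool_pos: [0.5164, -0.1956, 0.0193]
ee_rot: [0.346, 1.119, -0.027]
wrist_force: [-0.9, -1.6, -0.5]
width: 0.0491
```

```bash
python3 -c "
from look import *
p,R=st()"
```

```text
t 21.2 p [ 0.5164 -0.1956  0.0193] w 0.0491 F [-0.9 -1.6 -0.5] j [-0.62 -0.06  1.98  0.33  0.87 -1.99]
deck tcp mm [ 154.2 -298.7 -100.8] toolx world [ 0.436 -0.012 -0.9  ] tooly [0.33  0.932 0.148]
F deck [-0.9 -1.6 -0.2] tooly yaw deg 70.5
```

Request:
carry_out:
  targets:
    - [1,0,0,0,0]
    - [1,0,0,0,0]
    - [1,-1,0,0,0]
    - [1,0,0,0,-5.5]
    - [1,0,0,0,-5.5]
    - [1,0,0,0,-5.5]
    - [1,0,0,0,0]

```text
time: 21.9
tool_pos: [0.5112, -0.1944, 0.0276]
ee_rot: [0.063, 1.121, -0.022]
wrist_force: [0.0, -1.0, -2.7]
width: 0.0491
```

```bash
python3 -c "
from look import *
p,R=st()
s=robot.snapshot('top');cv2.imwrite('pics/b2.png',np.hstack([cv2.resize(robot.snapshot('scene')['image'][180:280,240:360],None,fx=3.3,fy=3.3,interpolation=3),cv2.resize(s['image'][170:270,290:410],None,fx=3.3,fy=3.3,interpolation=3)])[:,:,::-1])"
```

```text
t 21.9 p [ 0.5112 -0.1944  0.0276] w 0.0491 F [ 0.  -1.  -2.7] j [-0.63 -0.08  1.98  0.32  0.89 -2.27]
deck tcp mm [ 152.4 -298.   -91.1] toolx world [ 0.435 -0.01  -0.901] tooly [0.079 0.997 0.028]
F deck [-0.9 -1.  -2.5] tooly yaw deg 85.5
```

View pics/b2.png

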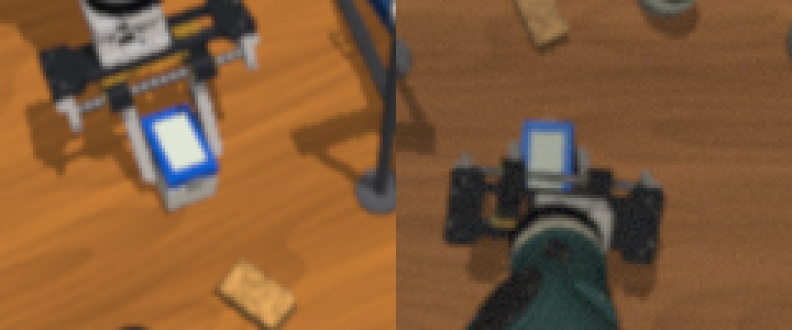

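Blue is now held nearly square in plan, at right-crop (548,155), with a slight roll. Set it down, release and re-grip.

Request:
carry_out:
  targets:
    - [1,0.5,0,0,0]
    - [1,0.4,0,0,0]
    - [1,0,0,0,0]
    - [0.25,0,0,0,0]
    - [0.25,0,0,0,0]
    - [0.25,0,0,0,0]
    - [0.25,0,0,0,0]
    - [0.25,0,0,0,0]
    - [1,0,0,0,0]
    - [1,0,0,0,0]
    - [1,0,0,0,0]
    - [1,0,0,0,0]
    - [1,0,0,0,0]
    - [1,0,0,0,0]
    - [1,0,0,0,0]
    - [1,0,0,0,0]

```text
time: 23.6
tool_pos: [0.516, -0.1955, 0.0202]
ee_rot: [0.059, 1.119, -0.026]
wrist_force: [0.2, -1.1, -1.9]
width: 0.0461
```

```bash
python3 - <<'E'
from look import *
st()
s=robot.snapshot("top");b=s["image"][150:240,300:380];H,Sa,V=[x.astype(int) for x in cv2.split(cv2.cvtColor(b,cv2.COLOR_RGB2HSV))]
m=((H>100)&(H<130)&(Sa>120)).astype(np.uint8)
k=max(cv2.findContours(m,0,1)[0],key=cv2.contourArea)[:,0]+[300,150]
print(cv2.minAreaRect(np.array([onplane(s,u,v,.05)[:2] for u,v in k],np.float32)))
E
```

```text
t 23.6 p [ 0.516  -0.1955  0.0202] w 0.0461 F [ 0.2 -1.1 -1.9] j [-0.62 -0.06  1.98  0.33  0.87 -2.28]
deck tcp mm [ 154.2 -298.7  -99.8] toolx world [ 0.436 -0.012 -0.9  ] tooly [0.079 0.997 0.026]
F deck [-0.5 -1.1 -1.9] tooly yaw deg 85.5
((0.5189130306243896, -0.19390375912189484), (0.04487743601202965, 0.04238465800881386), 86.06844329833984)
```

Request:
carry_out:
  targets:
    - [1,-1,0,0,0]
    - [1,-3,0,0,0]
    - [1,-4,0,0,0]
    - [1,-4,0,0,0]
    - [1,-4,0,0,0]
    - [1,-4,0,0,0]
    - [1,-4,1,1,0]
    - [1,-4,1,1,0]
    - [1,-4,1,1,0]
    - [1,-4,2,1,0]
    - [1,-4,2,1,0]
    - [1,0,2,4,0]
    - [1,0,2,4,0]
    - [1,0,2,4,0]
    - [1,0,2,4,0]
    - [1,0,2,4,0]
    - [1,0,1,4,0]
    - [1,0,0,4,0]
    - [1,0,0,0,0]

```text
time: 25.55
tool_pos: [0.6562, -0.0386, 0.5238]
ee_rot: [0.063, 1.126, -0.021]
wrist_force: [-0.1, -0.1, -5.4]
width: 0.0462
```

```bash
python3 -c "
from look import *
p,R=st()"
```

```text
t 25.55 p [ 0.6562 -0.0386  0.5238] w 0.0462 F [-0.1 -0.1 -5.4] j [-0.18  0.12  0.75  0.07  1.82 -1.64]
deck tcp mm [ 459.7 -130.2  319.8] toolx world [ 0.43  -0.009 -0.903] tooly [0.078 0.997 0.027]
F deck [-2.1 -0.1 -4.9] tooly yaw deg 85.5
```

Request:
carry_out:
  targets:
    - [1,0,0,4,0]
    - [1,0,0,4,0]
    - [1,-1,0,4,0]
    - [1,-2,0,4,0]
    - [1,-2,0,4,0]
    - [1,-2,0,4,0]
    - [1,-2,0,4,0]
    - [1,-2,0,4,0]
    - [1,0,0,0,0]

```text
time: 26.45
tool_pos: [0.754, -0.0535, 0.6242]
ee_rot: [0.049, 0.942, -0.037]
wrist_force: [-1.1, 0.4, -3.2]
width: 0.0459
```

```bash
python3 -c "
from look import *
p,R=st()
print('deg',np.degrees(np.arctan2(R[0,0],-R[2,0])))"
```

```text
t 26.45 p [ 0.754  -0.0535  0.6242] w 0.0459 F [-1.1  0.4 -3.2] j [-0.19  0.38  0.27  0.09  1.87 -1.62]
deck tcp mm [ 588.9 -136.6  375.9] toolx world [ 0.588 -0.022 -0.809] tooly [0.077 0.997 0.029]
F deck [-2.3  0.3 -2.6] tooly yaw deg 85.6
deg 36.02754580494808
```

Request:
carry_out:
  targets:
    - [1,-1,-0.5,4,0]
    - [1,-1,-0.5,4,0]
    - [1,-1,-0.5,4,0]
    - [1,-1,-0.5,4,0]
    - [1,0,0,0,0]

```text
time: 26.95
tool_pos: [0.7819, -0.0785, 0.648]
ee_rot: [0.044, 0.832, -0.045]
wrist_force: [0.0, 0.3, -2.0]
width: 0.046
```

```bash
python3 -c "
from look import *
p,R=st()
print('deg',np.degrees(np.arctan2(R[0,0],-R[2,0])))"
```

```text
t 26.95 p [ 0.7819 -0.0785  0.648 ] w 0.046 F [ 0.   0.3 -2. ] j [-0.23  0.38  0.27  0.12  1.76 -1.64]
deck tcp mm [ 625.5 -159.1  386.9] toolx world [ 0.673 -0.031 -0.739] tooly [0.078 0.997 0.03 ]
F deck [-0.8  0.3 -1.9] tooly yaw deg 85.5
deg 42.29016867703599
```

Request:
carry_out:
  targets:
    - [1,-1,-0.5,4,0]
    - [1,-1,-0.5,4,0]
    - [1,-1,-0.5,4,0]
    - [1,-1,-0.5,3,0]
    - [1,0,0,0,0]

```text
time: 27.45
tool_pos: [0.7902, -0.0982, 0.6873]
ee_rot: [0.038, 0.722, -0.054]
wrist_force: [-0.6, 0.8, -3.1]
width: 0.0467
```

```bash
python3 -c "
from look import *
p,R=st()
print('deg',np.degrees(np.arctan2(R[0,0],-R[2,0])))
go(D(q,(.256,-.045,.30)),85.05)"
```

```text
t 27.45 p [ 0.7902 -0.0982  0.6873] w 0.0467 F [-0.6  0.8 -3.1] j [-0.26  0.35  0.27  0.16  1.67 -1.66]
deck tcp mm [ 649.5 -178.1  419.5] toolx world [ 0.75  -0.041 -0.661] tooly [0.079 0.996 0.028]
F deck [-1.8  0.7 -2.6] tooly yaw deg 85.5
deg 48.6063469066502
t 27.45 p [ 0.7902 -0.0982  0.6873] w 0.0467 F [-0.6  0.8 -3.1] j [-0.26  0.35  0.27  0.16  1.67 -1.66]
deck tcp mm [ 649.5 -178.1  419.5] toolx world [ 0.75  -0.041 -0.661] tooly [0.079 0.996 0.028]
F deck [-1.8  0.7 -2.6] tooly yaw deg 85.5
shift cm [ -6.63  12.81 -40.74] turn -0.93 rows>= 8.6
```

Request:
carry_out:
  targets:
    - [1,-0.6,1.2,-4.2,0]
    - [1,-0.6,1.2,-4.2,0]
    - [1,-0.6,1.2,-4.2,0]
    - [1,-0.7,1.3,-4.1,0]
    - [1,-0.7,1.3,-4.1,0]
    - [1,-0.7,1.3,-4.1,0]
    - [1,-0.7,1.3,-4,0]
    - [1,-0.7,1.3,-4,0]
    - [1,-0.7,1.3,-4,0]
    - [1,-0.6,1.4,-3.8,0]
    - [1,0,0,0,0]

```text
time: 28.55
tool_pos: [0.4873, 0.0612, 0.4293]
ee_rot: [0.04, 0.734, -0.047]
wrist_force: [0.2, -0.5, -3.3]
width: 0.0459
```

```bash
python3 -c "
from look import *
p,R=st();print((deckR(q[2]).T@R).round(3).tolist())
go(D(q,(.255,-.045,.05)),85.05)"
```

```text
t 28.55 p [0.4873 0.0612 0.4293] w 0.0459 F [ 0.2 -0.5 -3.3] j [ 0.07 -0.61  1.7  -0.1   1.22 -1.42]
deck tcp mm [260.3 -45.3 298.5] toolx world [ 0.742 -0.035 -0.67 ] tooly [0.074 0.997 0.03 ]
F deck [-1.  -0.5 -3.1] tooly yaw deg 85.8
[[0.437, -0.001, 0.899], [0.029, 0.999, -0.013], [-0.899, 0.032, 0.437]]
t 28.55 p [0.4873 0.0612 0.4293] w 0.0459 F [ 0.2 -0.5 -3.3] j [ 0.07 -0.61  1.7  -0.1   1.22 -1.42]
deck tcp mm [260.3 -45.3 298.5] toolx world [ 0.742 -0.035 -0.67 ] tooly [0.074 0.997 0.03 ]
F deck [-1.  -0.5 -3.1] tooly yaw deg 85.8
shift cm [ 22.11  -0.76 -11.34] turn -0.77 rows>= 5.0
```

Request:
carry_out:
  targets:
    - [1,3.5,-0.1,-1.8,0]
    - [1,3.5,-0.1,-1.8,0]
    - [1,3.5,-0.1,-1.8,0]
    - [1,3.5,-0.1,-1.8,0]
    - [1,3.5,-0.1,-1.8,0]
    - [1,2.6,-0.1,-1.3,0]
    - [1,2,-0.1,-1,0]
    - [1,0,0,0,0]

```text
time: 29.35
tool_pos: [0.5801, 0.051, 0.199]
ee_rot: [0.038, 0.734, -0.053]
wrist_force: [-0.7, -0.1, -3.5]
width: 0.0463
```

```bash
python3 - <<'E'
from look import *
p,R=st();go(D(q,(.255,-.045,.028)),85.05)
S={n:robot.snapshot(n) for n in("scene","top")}
k=cv2.resize(S["scene"]["image"][100:250,320:480],None,fx=2.5,fy=2.5,interpolation=3);m=cv2.resize(S["top"]["image"][140:290,190:350],None,fx=2.5,fy=2.5,interpolation=3)
cv2.imwrite("pics/p5.png",np.hstack([k,m])[:,:,::-1])
E
```

```text
t 29.35 p [0.5801 0.051  0.199 ] w 0.0463 F [-0.7 -0.1 -3.5] j [ 0.03 -0.39  2.03 -0.09  0.67 -1.4 ]
deck tcp mm [260.6 -47.5  50. ] toolx world [ 0.741 -0.04  -0.67 ] tooly [0.079 0.996 0.029]
F deck [-1.9 -0.2 -3. ] tooly yaw deg 85.5
t 29.35 p [0.5801 0.051  0.199 ] w 0.0463 F [-0.7 -0.1 -3.5] j [ 0.03 -0.39  2.03 -0.09  0.67 -1.4 ]
deck tcp mm [260.6 -47.5  50. ] toolx world [ 0.741 -0.04  -0.67 ] tooly [0.079 0.996 0.029]
F deck [-1.9 -0.2 -3. ] tooly yaw deg 85.5
shift cm [ 1.74  0.18 -1.47] turn -0.94 rows>= 0.5
```

View pics/p5.png

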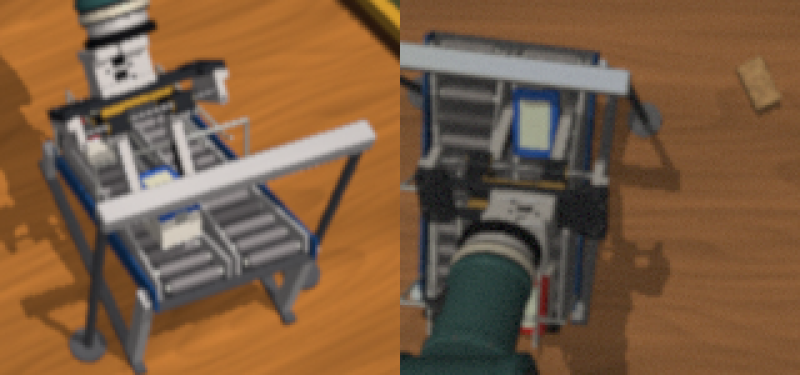

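Blue is square over the right lane (top crop (536,125)), with the body clear of the lamp and wires. Lowering.

Request:
carry_out:
  targets:
    - [1,0.8,0.1,-0.7,0]
    - [1,0.8,0.1,-0.6,0]
    - [1,0.2,0,-0.1,0]
    - [1,0,0,0,0]

```text
time: 29.85
tool_pos: [0.5854, 0.0541, 0.1812]
ee_rot: [0.039, 0.726, -0.052]
wrist_force: [-0.5, 0.4, -2.8]
width: 0.0462
```

Request:
carry_out:
  targets:
    - [1,0.2,0,-0.1,0]
    - [1,0.1,0,-0.05,0]
    - [1,0,0,0,0]

```text
time: 30.15
tool_pos: [0.587, 0.054, 0.179]
ee_rot: [0.039, 0.725, -0.052]
wrist_force: [-0.9, 0.2, -2.6]
width: 0.0458
```

Request:
carry_out:
  targets:
    - [1,0.2,0,-0.1,0]
    - [1,0,0,0,0]

```text
time: 30.35
tool_pos: [0.5877, 0.0539, 0.1766]
ee_rot: [0.039, 0.726, -0.052]
wrist_force: [-0.5, 0.1, -3.1]
width: 0.0462
```

```bash
python3 -c "
from look import *
st()"
```

```text
t 30.35 p [0.5877 0.0539 0.1766] w 0.0462 F [-0.5  0.1 -3.1] j [ 0.03 -0.35  2.05 -0.11  0.6  -1.38]
deck tcp mm [259.  -43.9  26.5] toolx world [ 0.747 -0.039 -0.664] tooly [0.078 0.997 0.029]
F deck [-1.7  0.  -2.7] tooly yaw deg 85.5
```

Request:
carry_out:
  targets:
    - [1,0.2,0,-0.1,0]
    - [1,0.1,0,-0.05,0]
    - [1,0,0,0,0]

```text
time: 30.65
tool_pos: [0.5889, 0.0539, 0.1733]
ee_rot: [0.039, 0.726, -0.052]
wrist_force: [-0.6, 0.4, -3.1]
width: 0.0461
```

Request:
carry_out:
  targets:
    - [1,0.1,0,-0.05,0]
    - [1,0.1,0,-0.05,0]
    - [1,0,0,0,0]

```text
time: 30.95
tool_pos: [0.59, 0.0539, 0.1719]
ee_rot: [0.039, 0.725, -0.052]
wrist_force: [-0.8, -0.4, -2.6]
width: 0.0463
```

Request:
carry_out:
  targets:
    - [1,0.1,0,-0.05,0]
    - [1,0,0,0,0]

```text
time: 31.15
tool_pos: [0.591, 0.0539, 0.1721]
ee_rot: [0.039, 0.723, -0.052]
wrist_force: [-0.9, 0.8, 1.2]
width: 0.0461
```

```bash
python3 -c "
from look import *
st()"
```

```text
t 31.15 p [0.591  0.0539 0.1721] w 0.0461 F [-0.9  0.8  1.2] j [ 0.03 -0.34  2.06 -0.12  0.58 -1.38]
deck tcp mm [260.3 -43.7  21.1] toolx world [ 0.749 -0.039 -0.661] tooly [0.077 0.997 0.029]
F deck [-0.5  0.7  1.5] tooly yaw deg 85.6
```

Contact, with about 4 N on the rollers. Press slightly to seat it, then release.

Request:
carry_out:
  targets:
    - [1,0.1,0,-0.05,0]
    - [1,0,0,0,0]
    - [0.4,0,0,0,0]
    - [0.4,0,0,0,0]
    - [0.35,0,0,0,0]
    - [0.3,0,0,0,0]
    - [0.3,0,0,0,0]
    - [0.3,0,0,0,0]
    - [0.3,0,0,0,0]
    - [0.3,0,0,0,0]
    - [0.3,0,0,0,0]
    - [0.3,0,0,0,0]
    - [0.3,0,0,0,0]
    - [0.3,0,0,0,0]

```text
time: 32.55
tool_pos: [0.5907, 0.0539, 0.1696]
ee_rot: [0.039, 0.725, -0.052]
wrist_force: [0.7, 0.4, -0.1]
width: 0.0659
```

```bash
python3 -c "
from look import *
st();look('blue');look('blue','scene')"
```

```text
t 32.55 p [0.5907 0.0539 0.1696] w 0.0659 F [ 0.7  0.4 -0.1] j [ 0.03 -0.34  2.06 -0.12  0.58 -1.38]
deck tcp mm [259.1 -43.7  18.9] toolx world [ 0.747 -0.039 -0.663] tooly [0.078 0.997 0.029]
F deck [ 0.5  0.4 -0.3] tooly yaw deg 85.5
top blue 22 min [ 81. -62.  50.] max [324.  75.  50.]
scene blue 31 min [144. -43.  50.] max [292.  61.  50.]
```

Now back out along the deck normal and away to the front right, then look.

Request:
carry_out:
  targets:
    - [0.3,-1.5,0,0.7,0]
    - [0.3,-3.5,0,1.7,0]
    - [0.3,-4,0,2,0]
    - [0.3,-4,0,2,0]
    - [0.3,-4,0,2,0]
    - [0.3,-4,0,2,0]
    - [0.3,-2,0,0,0]
    - [0.3,0,-4.5,0,0]
    - [0.3,0,-4.5,0,0]
    - [0.3,0,-4.5,0,0]
    - [0.3,0,-4.5,0,0]
    - [0.3,0,-4.5,0,0]
    - [0.3,0,-4.5,0,0]
    - [0.3,0,0,0,0]

```text
time: 34.05
tool_pos: [0.4652, -0.2161, 0.3893]
ee_rot: [0.042, 0.73, -0.061]
wrist_force: [-0.9, -0.5, -0.4]
width: 0.0662
```

```bash
python3 - <<'E'
from look import *
st()
a=look('blue');b=look('blue','scene');look('red');look('red','scene')
cv2.imwrite("pics/f.png",np.hstack([cv2.resize(b["image"][105:285,200:460],None,fx=1.9,fy=1.9,interpolation=3)[:340],cv2.resize(a["image"][140:290,190:310],None,fx=2.27,fy=2.27,interpolation=3)[:340]])[:,:,::-1])
E
```

```text
t 34.05 p [ 0.4652 -0.2161  0.3893] w 0.0662 F [-0.9 -0.5 -0.4] j [-0.97 -0.52  1.73  0.64  1.38 -2.38]
deck tcp mm [ 247.1 -323.6  260.7] toolx world [ 0.744 -0.045 -0.667] tooly [0.089 0.996 0.032]
F deck [-1.  -0.6 -0.1] tooly yaw deg 84.9
top blue 109 min [ 71. -64.  50.] max [252.  75.  50.]
scene blue 77 min [ 70. -67.  50.] max [292.  61.  50.]
top red 76 min [ -2. -63.  50.] max [ 65. -15.  50.]
scene red 34 min [ 10. -64.  50.] max [ 61. -37.  50.]
```

View pics/f.png

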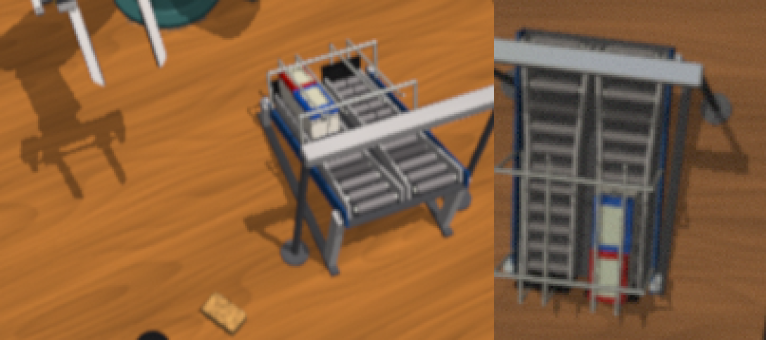

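Both cases are in the right lane, red at the stop (right crop (610,278)) and blue directly against it (613,223). The arm is clear, so I'm handing in.

```bash
python3 -c "
from bench import robot
robot.close_job()"
```

```text
the job is handed in; nothing more can be done
```

Both pigment cases are in the right lane, red home against the stop and blue up against it. I handed the job in at about 34 s of the 72 s.

- **Choosing the lane:** I felt only the right lane. Dragging the held red case down it took about 1.5 N under roughly 11 N of load, well below what would hold a case on the slope, and the case rolled when let go. The left lane was not tested.
- **Tilting the tool:** the moves cannot pitch the tool, so I tilted it by pushing the arm against its reach limit. That let me set each case down nearly flat (within about a degree of the slope, then pressed lightly) before opening the fingers.
- **Blue re-grip:** the first grip on blue jammed about 15° askew. I straightened it on the bench and gripped again, reading 46 mm, its true width.
- **Last checks:** in the top view red's lid spanned about −2 to 65 mm from the stop, and blue's started at about 71 mm. I saw no contact with the lamp bar. The final picture shows the arm clear of the rack. I did not re-measure the jar, tin and block, but nothing I did went near them.
- **Disagreements:** the two cameras differed by about 10 mm along the slope for red's position. Blue's upper end could not be measured by colour because the blue rails were picked up too, so I judged it from the final picture.

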